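# Cap the cuvette carrier and lift it out of the photometer by its catches

### The job

Press the cuvette carrier's cap down until it is fully home, with the carrier still seated in the photometer. Then pinch the carrier's two side catches together to unlatch it, lift it straight up out of the bay and finish while still holding it by the catches: upright, still, and a good 5 cm clear above the photometer. Leave the other things on the bench where they are.

Things in the scene. Friction and masses are not known exactly. Their poses are not given: they have to be found in the camera images.
- reader: Dark blue bench photometer, fixed, a flat block 180 mm long (its x, -120 to +60), 150 mm wide (y), top 36 mm above the bench. Origin at bench height under the centre of the carrier bay, an open pocket 66 mm (x) by 42 mm (y), floor 10 mm above the bench. The catch hooks sit under lips along its long sides (underside 25.5 mm above the bench). Screen and keys at the -x end.
- carrier: White plastic cuvette carrier latched in the bay, loose, 0.15 to 0.3 kg. Origin at the centre of its underside (10 mm above the bench when seated), z up, x along its length. Core 64 mm long (x), 19 mm wide (y), 66 mm high; guide blocks widen the bottom 24 mm to 40 mm, with 1 mm play in the bay. Two ribbed catch plates flank the core at +y and -y; the cap is on top.
- pinch (a point): Mid-point between the two catch plates, 53 mm above the carrier's underside (27 mm above the photometer's top when seated): pinch here, fingers closing along the carrier's y. Plates 26 mm wide (x), 30 to 64 mm above the carrier's underside; 50 mm over their outer faces at rest, 36 mm fully pinched. Nothing stands beside them above the photometer's top.
- catch_left (a joint): Slide of the catch plate on the carrier's +y side: 0 at rest (latched) to 0.007 m fully pushed inwards; spring loaded, 2.4 N at rest to 6.6 N fully in. At rest its hook reaches 3 mm under the lip of the bay; it is free from about 0.004 m when the carrier is central.
- catch_right (a joint): The same for the catch on the carrier's -y side.
- cap (a joint): Slide of the carrier's cap: 0 fully proud, grows as it is pressed down, 0.007 m fully home against a stop. It starts 5.5 to 7 mm proud, needs about 4 N to move and stays where it is left.
- cap_top (a point): Centre of the flat top of the white cap, 68 mm (x) by 28 mm (y), 10 mm thick, on top of the carrier; 84 mm above the carrier's underside when fully proud, 77 mm when home.
- beaker: Bystander: empty glass beaker, 68 mm diameter, 90 mm high, standing on the black and white magnetic stirrer (130 x 120 x 52 mm). Origin at the centre of its underside.
- reagent: Bystander: amber bottle, 32 mm diameter, 85 mm high. Origin at the centre of its underside.
- vial: Bystander: short amber glass vial, 22 mm diameter, 30 mm high, standing on the photometer's top at its -x end, about 100 mm from the bay centre. Origin at the centre of its underside.
- jar: Bystander: white jar, 56 mm diameter, 65 mm high. Origin at the centre of its underside.
- cuvette_tray: Bystander: grey divided tray, 100 x 70 x 30 mm. Origin at the centre of its underside.
- spatula: Bystander: spatula 180 mm long lying at the back of the bench.

How it is judged:
By the outcome, as a careful person would: the job done as asked, in the order asked, and still so for the second after the job is handed in, while the arm keeps its last pose, push and grip.
It also fails if it takes over 45 s, if anything falls off the work surface, if the arm or the gripper's body presses on something with over 40 N, if the wrist force passes 120 N, or if a joint passes its speed limit or range.

### The arm

A 6-joint arm with a two-finger parallel gripper is mounted at the origin on the work surface. World frame = base frame: x ahead of the robot, y to its left, z up, the work surface at z = 0. Lengths are in m, angles in degrees, forces in N, time in s.
With the tool pointing down it reaches from about 0.275 to 1 m from the base axis. Payload 8.4 kg.
Tool frame: the origin (TCP) lies at the centre of the arm's flange, where the gripper is bolted on; the fingertips stand 173 mm ahead of it and the grasp point (between the pads) lies ahead of it (arm.hold_point_z is the z of the grasp point in the tool frame, in m); z points along the fingers, y is the line along which they close (so a half turn about z gives the same grasp; the last joint's range is limited). The gripper opens to 85 mm and grips with 20 to 120 N. Pads are 22 mm wide; open, the fingers measure 114 mm over their backs; the gripper's body (76 mm by 85 mm) begins 54 mm behind the grasp point. The pads swing forward as they close: fully open they stand 13 mm farther back than shut.
Start: joints at [69.477, 20.225, 93.587, -0, 66.188, -0.138], TCP at [0.218, 0.586, 0.405] pointing down, gripper open.
Joint ranges: [-150.9, 150.9], [-52.94, 120.26], [3.33, 152.33], [-74.26, 254.26], [0, 154.13], [-172.89, 172.89]. Speed limits (degrees/s): [127.2, 127.2, 159.86, 180, 180, 180].

### API

Orientations are given as a 3x3 rotation matrix whose columns are the frame's x, y, z axes.
In Python, from bench import arm gives the robot as it stands. The module is installed in compiled form; this text tells all that it offers.
- The arm moves only by the tool servo_tool, never from a script. Its argument "commands" is text: rows parted by semicolons, each of 6 numbers parted by spaces: the shift along the tool's x, y, z each as a share of 3 cm, from -1 to 1, then the turn, a rotation vector about the tool's x, y, z each as a share of 6 degrees, from -1 to 1. In form: tx ty tz wx wy wz; .... A call has 1 to 5 rows; each row shifts and turns the commanded pose from where the row before left it, along the tool's axes as they then stand; what a row does not reach is not made up. A row lasts 1/8 s, in which the tool goes at most 62.5 mm and 10.7 degrees, less where a joint would pass 70% of its speed; a pose out of reach is approached as far as the arm can. A call with a number of a shift or a turn outside -1 to 1 is refused whole. A call with a gripper value outside its range is refused whole. "fingers" is the opening, from -1 (shut) to 1 (fully open), set as the call begins (left out, the last holds). The fingers move at their own pace and stop on an object; the grip force is fixed at half the most. Time passes only in rows, so rows that do not move let the fingers close. It gives the time, the measured TCP pose, the force, the opening and the grip force at its end, in the units of the state.
- arm.state(): the state, without advancing time (a new reading comes with each control period).
- arm.get_image(name): name is "scene" or "top"; returns the picture (420x560x3 uint8, red, green, blue); there is no depth.
- arm.get_calibration(name): a dict with "camera_matrix" (3x3 intrinsics, pixels), "R" (3x3) and "t" (3): a world point X has camera coordinates R X + t. Camera axes: x right, y down, z forward; pixel columns grow to the right and rows downward; lengths in m; the calibration is good to about 2 mm. A picture is of the moment at which its call begins. get_calibration takes no time and is no camera call.
- arm.hand_in(): hands the job in; it is judged then, once.
Trained networks look in the newest picture that a camera, given by its name, has taken for a name from the list of things; names that differ only in an ending like _2 or _b are one class to them, and where a whole thing is asked for, a point or a joint stands for the part that bears it (a point fixed in the world has none). Each returns a list of dicts, best first, with "p" (0 to 1); they miss things now and then, are a little off and sometimes report something else, mostly with a low value. They report only what shows in the picture. A call takes as long as a camera call.
- arm.find_in(camera, query): "rect" ([left, top, right, bottom] in pixels, round what is visible of it).
- arm.masks_of(camera, query): "region" (420x560 bool, what is visible of it) and "rect" ([left, top, right, bottom] in pixels, round what is visible of it).
The state is a dict: "time": time; "qpos": joint angles; "joint_vel": joint speeds; "effort": joint torques, N m; "ee_pos": TCP position; "eef_rot": TCP orientation; "force": force on the tool from outside, world axes, zero at the start; "ft_torque": the same for the moment, N m; "grip_width": finger opening in m; "finger_force": force on a finger pad.
Only numpy, scipy, OpenCV 4.12 (cv2) and the standard library are available. Lean on these libraries where they do the work, as an engineer would, in place of code of your own. Each camera call takes 0.05 s, during which the arm holds its last target. There are 200 camera calls.

## Working session

There is one attempt and no reset: what is moved stays moved. The work goes in short steps, Python scripts to look and compute and a tool call to move; the robot and the scene stay as the last step left them, time stands still between calls to the robot, and variables do not carry over. Pictures are saved under pics/ and viewed, at most 10 in all, crops included, and the job is handed in when it is done.

Besides the shell and the picture viewer there is one more tool, called as name(argument=value, ...) on one line, values as JSON. servo_tool: Moves the arm, as the interface text tells. Its arguments: {"type":"object","properties":{"commands":{"type":"string"},"fingers":{"type":"number"}},"required":["commands"]}

```bash
mkdir -p pics
python3 - <<'E'
from bench import arm
import cv2,numpy as np
for n in("scene","top"):
    im=arm.get_image(n); cv2.imwrite(f"pics/{n}0.png",im[:,:,::-1])
    c=arm.get_calibration(n); print(n,np.round(c["camera_matrix"],1).tolist(),np.round(c["R"],4).tolist(),np.round(c["t"],4).tolist())
    for q in("reader","carrier","cap_top","vial"):
        print(q,[(np.round(d["rect"]).tolist(),round(d["p"],2)) for d in arm.find_in(n,q)][:2])
s=arm.state();print({k:np.round(v,3).tolist() for k,v in s.items()},arm.hold_point_z)
E
```

```text
scene [[437.9, 0.0, 281.2], [0.0, 437.9, 210.8], [0.0, 0.0, 1.0]] [[0.2533, 0.9674, -0.0007], [0.6808, -0.1788, -0.7104], [-0.6873, 0.1795, -0.7038]] [-0.1452, -0.3356, 1.5864]
reader [([291.0, 165.0, 371.0, 224.0], 0.74), ([102.0, 206.0, 129.0, 239.0], 0.58)]
carrier [([326.0, 173.0, 346.0, 200.0], 0.89)]
cap_top [([329.0, 169.0, 347.0, 187.0], 0.65), ([322.0, 186.0, 333.0, 197.0], 0.43)]
vial []
top [[440.6, 0.0, 279.6], [0.0, 440.6, 208.6], [0.0, 0.0, 1.0]] [[-0.022, -0.9997, -0.0132], [-0.9932, 0.0234, -0.114], [0.1142, 0.0106, -0.9934]] [0.0299, 0.6171, 1.4755]
reader [([210.0, 218.0, 265.0, 283.0], 0.88), ([325.0, 207.0, 345.0, 228.0], 0.32)]
carrier [([225.0, 231.0, 243.0, 254.0], 0.7)]
cap_top [([226.0, 232.0, 237.0, 253.0], 0.75), ([227.0, 150.0, 278.0, 167.0], 0.37)]
vial []
{'time': 0.5, 'qpos': [69.477, 20.227, 93.588, 0.001, 66.189, -0.138], 'joint_vel': [0.045, -0.0, 0.007, -0.042, -0.029, 0.042], 'effort': [0.002, -60.47, -34.219, 0.0, 0.002, -0.0], 'ee_pos': [0.218, 0.586, 0.405], 'eef_rot': [[-0.937, 0.348, -0.0], [0.348, 0.937, -0.0], [0.0, -0.0, -1.0]], 'force': [-0.934, -0.303, -0.031], 'ft_torque': [0.002, 0.018, -0.018], 'finger_force': 0.0, 'grip_width': 0.085} 0.1547
```

View pics/scene0.png

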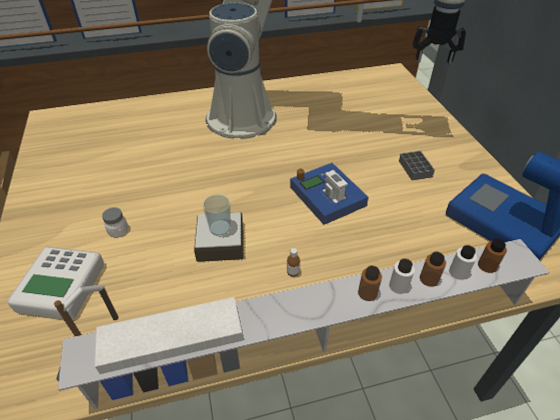

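View pics/top0.png

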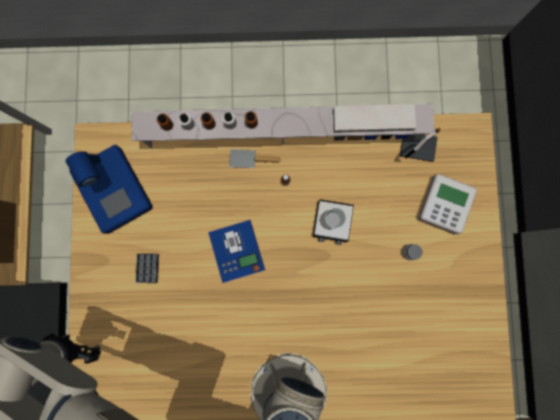

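The scene picture shows the blue photometer at about (330,193), with the vial at (300,174) at its robot-side end. The top picture shows it at about (237,250), with the vial at (257,268) and the carrier at (233,241). Next I'll fit the reader's pose using both views.

```bash
cat > h.py <<'E'
from bench import arm
import cv2,numpy as np
from scipy.optimize import minimize
def proj(n,P):
    c=arm.get_calibration(n);p=(np.asarray(P)@np.array(c["R"]).T+c["t"])@np.array(c["camera_matrix"]).T
    return p[:,:2]/p[:,2:]
def Rz(a): return np.array([[np.cos(a),-np.sin(a),0],[np.sin(a),np.cos(a),0],[0,0,1]])
def box(x0,x1,y0,y1,z0,z1): return np.array([[x,y,z] for x in(x0,x1) for y in(y0,y1) for z in(z0,z1)],float)
def world(p,P): return np.asarray(P)@Rz(p[2]).T+[p[0],p[1],0]
E
cat > fit.py <<'E'
from h import *
S=8
win={"scene":(280,150,100,80),"top":(200,210,75,80)}
M={}
for n,(x,y,w,h) in win.items():
    im=arm.get_image(n)
    sub=cv2.resize(im[y:y+h,x:x+w],None,fx=S,fy=S,interpolation=cv2.INTER_CUBIC).astype(int)
    m=((sub[...,2]-sub[...,0])>5).astype(np.uint8)
    k,l,st,_=cv2.connectedComponentsWithStats(m); b=(l==1+np.argmax(st[1:,4])).astype(np.uint8)
    hull=cv2.convexHull(np.argwhere(b)[:,::-1].astype(np.int32)); f=np.zeros_like(b);cv2.fillConvexPoly(f,hull,1);M[n]=f
    M[n+"im"]=sub.clip(0,255).astype(np.uint8)
B=box(-.12,.06,-.075,.075,0,.036)
def pix(n,P):
    x,y,_,_=win[n]; return (proj(n,P)-[x,y]+.5)*S-.5
def rend(n,p):
    f=np.zeros_like(M[n]);cv2.fillConvexPoly(f,np.round(cv2.convexHull(pix(n,world(p,B)).astype(np.float32))*16).astype(np.int32),1,shift=4);return f
def cost(p,ns=("scene","top")):
    q=[p[0],p[1],p[2]]
    return sum(1-(rend(n,q)&M[n]).sum()/(rend(n,q)|M[n]).sum() for n in ns)
def best(ns):
    r=None
    for a in np.deg2rad(np.arange(-60,61,15)):
        o=minimize(cost,[.6,.1,a],args=(ns,),method="Nelder-Mead",options=dict(initial_simplex=np.array([[.6,.1,a],[.65,.1,a],[.6,.16,a],[.6,.1,a+.2]]),xatol=1e-5,fatol=1e-6,maxiter=250))
        if r is None or o.fun<r.fun:r=o
    return r
for ns in(("scene",),("top",),("scene","top")):
    r=best(ns);print(ns,np.round(r.x,4),np.rad2deg(r.x[2]).round(2),round(r.fun,4))
p=r.x;np.save("p.npy",p)
out=[]
for n in("scene","top"):
    v=M[n+"im"].copy()
    for bx in(B,box(-.034,.034,-.014,.014,.087,.094),box(-.033,.033,-.021,.021,.036,.036)):
        for i in range(8):
            for j in range(i):
                if (bin(i^j).count("1"))==1:
                    a=pix(n,world(p,bx[[i,j]]));cv2.line(v,*[tuple(map(int,t)) for t in a],(255,0,0) if bx is B else (0,255,0),1)
    out.append(cv2.resize(v,(400,int(400*v.shape[0]/v.shape[1]))))
H=max(o.shape[0] for o in out)
cv2.imwrite("pics/fit.png",np.hstack([cv2.copyMakeBorder(o,0,H-o.shape[0],0,0,0) for o in out])[:,:,::-1])
E
python3 fit.py
```

```text
('scene',) [0.5009 0.1752 0.2674] 15.32 0.0157Traceback (most recent call last):
  File "fit.py", line 27, in <module>
    r=best(ns);print(ns,np.round(r.x,4),np.rad2deg(r.x[2]).round(2),round(r.fun,4))
  File "fit.py", line 23, in best
    o=minimize(cost,[.6,.1,a],args=(ns,),method="Nelder-Mead",options=dict(initial_simplex=np.array([[.6,.1,a],[.65,.1,a],[.6,.16,a],[.6,.1,a+.2]]),xatol=1e-5,fatol=1e-6,maxiter=250))
    res = _minimize_neldermead(fun, x0, args, callback, bounds=bounds,
                               **options)
    fxe = func(xe)
    fx = function(np.copy(x), *(wrapper_args + args))
  File "fit.py", line 19, in cost
    return sum(1-(rend(n,q)&M[n]).sum()/(rend(n,q)|M[n]).sum() for n in ns)
  File "fit.py", line 19, in <genexpr>
    return sum(1-(rend(n,q)&M[n]).sum()/(rend(n,q)|M[n]).sum() for n in ns)
                                         ~~~~^^^^^
  File "fit.py", line 16, in rend
    f=np.zeros_like(M[n]);cv2.fillConvexPoly(f,np.round(cv2.convexHull(pix(n,world(p,B)).astype(np.float32))*16).astype(np.int32),1,shift=4);return f
                                                                       ~~~^^^^^^^^^^^^^^
  File "fit.py", line 14, in pix
    x,y,_,_=win[n]; return (proj(n,P)-[x,y]+.5)*S-.5
                            ~~~~^^^^^
  File "h.py", line 5, in proj
    c=arm.get_calibration(n);p=(np.asarray(P)@np.array(c["R"]).T+c["t"])@np.array(c["camera_matrix"]).T
ValueError: time passes only in moves, steps and waits
```

```bash
sed -i 's/^def proj.*/C={n:arm.get_calibration(n) for n in("scene","top")}\n&/; s/c=arm.get_calibration(n);p/c=C[n];p/' h.py
sed -i 's/np.arange(-60,61,15)/[5,15,25]/; s/\[\.6,\.1,a\]/[.5,.17,a]/g; s/\[\.65,\.1,a\],\[\.6,\.16,a\],\[\.6,\.1,a+\.2\]/[.53,.17,a],[.5,.2,a],[.5,.17,a+.1]/' fit.py; python3 fit.py
```

```text
('scene',) [0.5011 0.1743 0.2682] 15.37 0.0158
('top',) [0.5073 0.175  0.2718] 15.57 0.0312
('scene', 'top') [0.5047 0.1752 0.2687] 15.4 0.0781
```

View pics/fit.png

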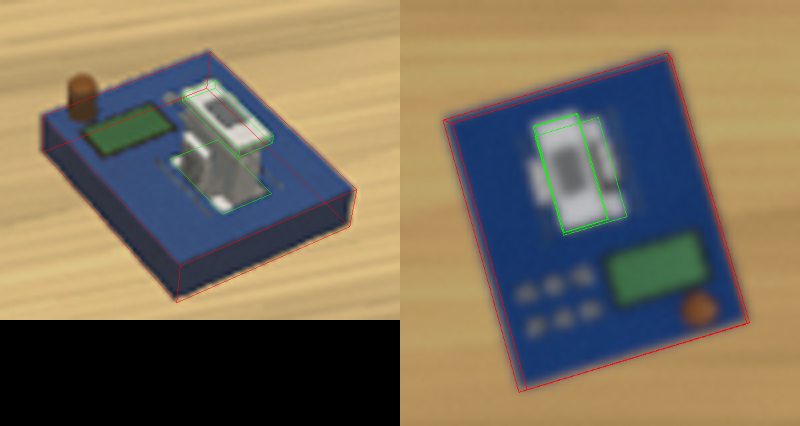

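The fit is good: reader at about (0.505, 0.175) with yaw 15.4°. I'll turn the tool to match, shut the fingers and move above the cap.

servo_tool(commands="0 0 0 0 0 -1;0 0 0 0 0 -1;0 0 0 0 0 -1;0 0 0 0 0 -1;0 0 0 0 0 -1", fingers=-1)

```text
time: 1.32
ee_pos: [0.2177, 0.5859, 0.4047]
eef_rot: [[-0.985, -0.17, 0.0], [-0.17, 0.985, 0.0], [-0.0, 0.0, -1.0]]
force: [-0.4, 0.5, 0.0]
grip_width: -0.0005
finger_force: 0.0
```

servo_tool(commands="0 0 0 0 0 -0.97;-0.35 -0.98 0.2 0 0 0;-0.35 -0.98 0.2 0 0 0;-0.35 -0.98 0.2 0 0 0;-0.35 -0.98 0.2 0 0 0")

```text
time: 1.95
ee_pos: [0.29, 0.4829, 0.3806]
eef_rot: [[-0.964, -0.266, 0.0], [-0.266, 0.964, 0.0], [-0.0, 0.0, -1.0]]
force: [-0.2, 0.9, 0.5]
grip_width: -0.0003
finger_force: 0.0
```

servo_tool(commands="-0.35 -0.98 0.2 0 0 0;-0.35 -0.98 0.2 0 0 0;-0.35 -0.98 0.2 0 0 0;-0.35 -0.98 0.2 0 0 0;-0.35 -0.98 0.2 0 0 0")

```text
time: 2.58
ee_pos: [0.3798, 0.3551, 0.3507]
eef_rot: [[-0.964, -0.266, 0.0], [-0.266, 0.964, 0.0], [-0.0, 0.0, -1.0]]
force: [-0.1, -0.5, -0.5]
grip_width: 0.0001
finger_force: 0.0
```

servo_tool(commands="-0.35 -0.98 0.2 0 0 0;-0.35 -0.98 0.2 0 0 0;-0.35 -0.98 0.2 0 0 0;-0.35 -0.98 0.2 0 0 0;0 0 0 0 0 0")

```text
time: 3.2
ee_pos: [0.4518, 0.2525, 0.3264]
eef_rot: [[-0.965, -0.264, -0.0], [-0.264, 0.965, -0.0], [0.0, -0.0, -1.0]]
force: [-0.0, -0.1, 0.5]
grip_width: 0.0001
finger_force: 0.0
```

servo_tool(commands="-0.34 -0.98 0.4 0 0 0;-0.34 -0.98 0.4 0 0 0;-0.34 -0.98 0.4 0 0 0;0 0 0 0 0 0;0 0 0 0 0 0")

```text
time: 3.82
ee_pos: [0.5037, 0.1777, 0.291]
eef_rot: [[-0.964, -0.266, -0.0], [-0.266, 0.964, 0.0], [-0.0, 0.0, -1.0]]
force: [-0.6, -0.7, 0.8]
grip_width: -0.0001
finger_force: 0.0
```

```bash
cat > look.py <<'E'
from h import *
import sys
win={"scene":(285,110,90,100),"top":(190,195,90,100)};S=5
p=np.load("p.npy");s=arm.state();R=np.array(s["eef_rot"]);e=np.array(s["ee_pos"])
out=[]
for n,(x,y,w,h) in win.items():
    im=arm.get_image(n);v=cv2.resize(im[y:y+h,x:x+w],None,fx=4.4,fy=4.4,interpolation=cv2.INTER_CUBIC)
    out.append(v)
    pts=np.array([e+R@[0,0,.173]]);print(n,"tip pix",((proj(n,pts)-[x,y])*4.4).round().tolist(),"cap",((proj(n,world(p,[[0,0,.094]]))-[x,y])*4.4).round().tolist())
cv2.imwrite(sys.argv[1],np.hstack(out)[:,:,::-1])
print(e.round(4),s["force"],s["time"])
E
python3 look.py pics/l1.png
```

```text
scene tip pix [[233.0, 268.0]] cap [[226.0, 300.0]]
top tip pix [[175.0, 207.0]] cap [[182.0, 207.0]]
[0.5037 0.1777 0.291 ] [-0.62883581 -0.67985996  0.79261332] 3.825
```

View pics/l1.png

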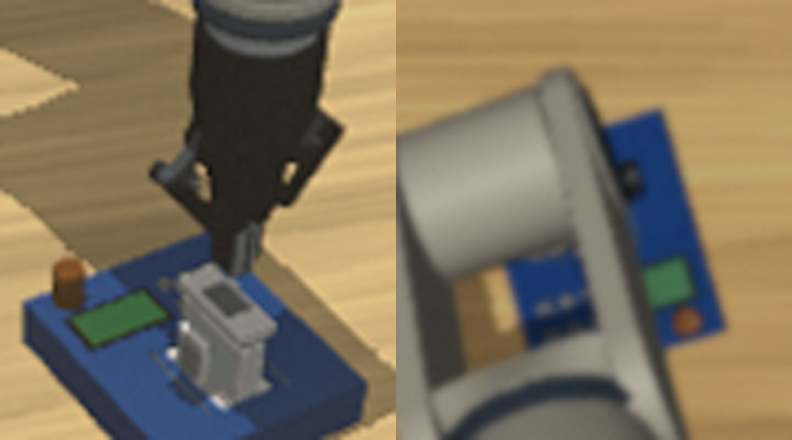

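The left view shows the shut fingertips at (240,268), just above the cap's centre at (227,300), which matches the fit. I'll correct y by 2.7 mm and start down.

servo_tool(commands="0 -0.09 0.3 0 0 0;0 0 0.3 0 0 0;0 0 0.1 0 0 0;0 0 0.1 0 0 0;0 0 0 0 0 0")

```text
time: 4.55
ee_pos: [0.5047, 0.1743, 0.2665]
eef_rot: [[-0.964, -0.266, -0.0], [-0.266, 0.964, -0.0], [0.0, 0.0, -1.0]]
force: [-0.7, -0.1, -0.5]
grip_width: 0.0
finger_force: 0.0
```

servo_tool(commands="0 0 0.05 0 0 0;0 0 0.05 0 0 0;0 0 0.05 0 0 0;0 0 0 0 0 0")

```text
time: 5.05
ee_pos: [0.5048, 0.1743, 0.2622]
eef_rot: [[-0.964, -0.266, 0.0], [-0.266, 0.964, 0.0], [-0.0, 0.0, -1.0]]
force: [0.4, 0.5, 1.6]
grip_width: 0.0001
finger_force: 0.9
```

servo_tool(commands="0 0 0.05 0 0 0;0 0 0.05 0 0 0;0 0 0 0 0 0")

```text
time: 5.42
ee_pos: [0.505, 0.1744, 0.2603]
eef_rot: [[-0.964, -0.266, 0.001], [-0.266, 0.964, 0.0], [-0.001, 0.0, -1.0]]
force: [-4.5, -0.9, 18.3]
grip_width: -0.0001
finger_force: 8.6
```

servo_tool(commands="0 0 0.05 0 0 0;0 0 0 0 0 0")

```text
time: 5.68
ee_pos: [0.5051, 0.1744, 0.2601]
eef_rot: [[-0.964, -0.266, 0.001], [-0.266, 0.964, 0.0], [-0.001, 0.0, -1.0]]
force: [-8.4, -3.4, 32.8]
grip_width: 0.0003
finger_force: 16.8
```

The stop came at TCP z = 0.260 (cap top at 0.087, so home) and held with 33 N. I'll retract, open and check.

servo_tool(commands="0 0 -0.3 0 0 0;0 0 -0.6 0 0 0;0 0 -0.6 0 0 0")

```text
time: 6.05
ee_pos: [0.5044, 0.1742, 0.3027]
eef_rot: [[-0.964, -0.266, -0.001], [-0.266, 0.964, -0.0], [0.001, -0.0, -1.0]]
force: [0.1, 0.3, 0.8]
grip_width: -0.0003
finger_force: 0.0
```

servo_tool(commands="0 0 0 0 0 0;0 0 0 0 0 0;0 0 0 0 0 0;0 0 0 0 0 0", fingers=1)

```text
time: 6.55
ee_pos: [0.5045, 0.1742, 0.302]
eef_rot: [[-0.964, -0.266, -0.001], [-0.266, 0.964, -0.0], [0.001, -0.0, -1.0]]
force: [-0.0, 0.1, 0.4]
grip_width: 0.0723
finger_force: 0.0
```

```bash
python3 look.py pics/l2.png
```

```text
scene tip pix [[230.0, 256.0]] cap [[226.0, 300.0]]
top tip pix [[178.0, 205.0]] cap [[182.0, 207.0]]
[0.5045 0.1742 0.302 ] [-0.03618815  0.13506744  0.44296274] 6.55
```

View pics/l2.png

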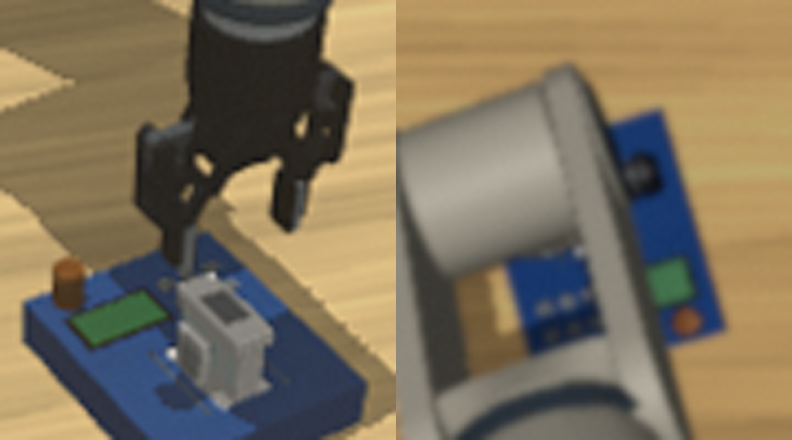

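The cap now sits flush on the core at (227,303) in the left view, and the open fingers are lined up on either side of it. I'll go down to pinch height.

servo_tool(commands="0 0.03 0.7 0 0 0;0 0 0.7 0 0 0;0 0 0.7 0 0 0;0 0 0.7 0 0 0;0 0 0.13 0 0 0")

```text
time: 7.28
ee_pos: [0.5039, 0.175, 0.2135]
eef_rot: [[-0.964, -0.266, -0.002], [-0.266, 0.964, -0.001], [0.003, -0.0, -1.0]]
force: [0.2, 0.2, 0.2]
grip_width: 0.0856
finger_force: 0.0
```

servo_tool(commands="0 0 0 0 0 0;0 0 0 0 0 0")

```text
time: 7.52
ee_pos: [0.5048, 0.1753, 0.2156]
eef_rot: [[-0.964, -0.266, 0.001], [-0.266, 0.964, 0.0], [-0.001, 0.0, -1.0]]
force: [0.1, -0.0, -0.1]
grip_width: 0.0857
finger_force: 0.0
```

```bash
python3 look.py pics/l3.png
```

```text
scene tip pix [[220.0, 361.0]] cap [[226.0, 300.0]]
top tip pix [[190.0, 209.0]] cap [[182.0, 207.0]]
[0.5048 0.1753 0.2156] [ 0.06759583 -0.03824228 -0.06327747] 7.525
```

View pics/l3.png

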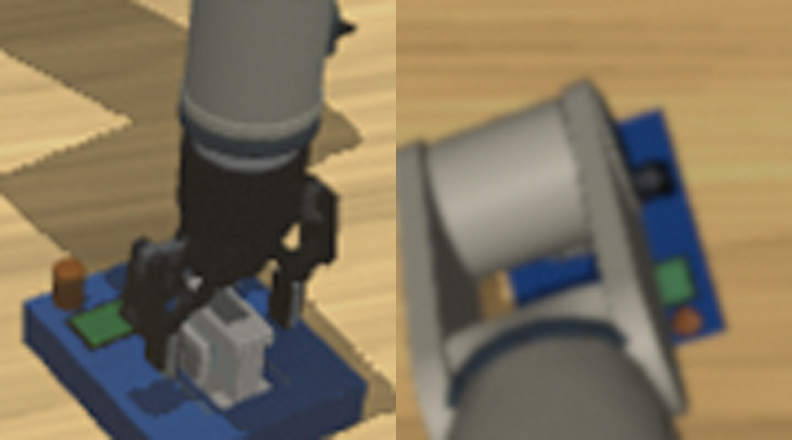

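The fingers straddle the carrier: left one at (160,345), right one at (287,305), near plate at (197,352). I'll overlay the expected plate and pads to check the alignment along x.

```bash
cat > ov.py <<'E'
from h import *
p=np.load("p.npy");s=arm.state();R=np.array(s["eef_rot"]);e=np.array(s["ee_pos"])
x,y,w,h=310,165,60,50;S=13
im=arm.get_image("scene");v=cv2.resize(im[y:y+h,x:x+w],None,fx=S,fy=S,interpolation=cv2.INTER_CUBIC)
def q(P,c):
    a=((proj("scene",P)-[x,y]+.5)*S).astype(np.int32);cv2.polylines(v,[a],True,c,1)
q(world(p,[[-.013,-.025,.04],[.013,-.025,.04],[.013,-.025,.074],[-.013,-.025,.074]]),(255,0,0))
q(world(p,[[-.034,-.014,.087],[.034,-.014,.087],[.034,.014,.087],[-.034,.014,.087]]),(0,255,0))
q(world(p,[[-.033,-.021,.036],[.033,-.021,.036],[.033,.021,.036],[-.033,.021,.036]]),(0,255,255))
for t in(-.0425,.0425): q([e+R@[a,t,b] for a,b in((-.011,.16),(.011,.16),(.011,.125),(-.011,.125))],(255,255,0))
cv2.imwrite("pics/ov.png",v[:,:,::-1])
E
python3 ov.py
```

```text
(no output)
```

View pics/ov.png

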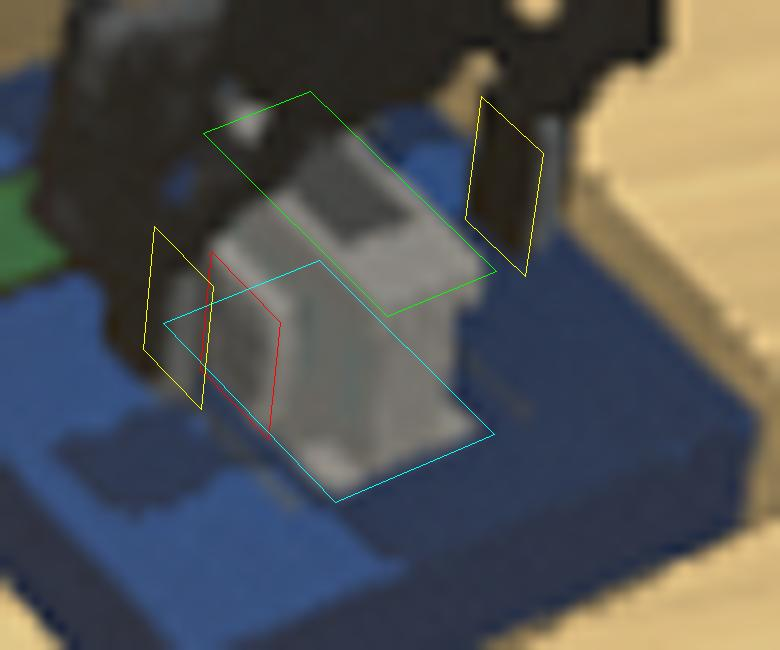

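The pad and plate overlays agree with the picture to within 2–3 mm. I'll nudge 1.5 mm toward carrier -x and 1.5 mm down, then close.

servo_tool(commands="0.05 0 0.05 0 0 0;0 0 0 0 0 0")

```text
time: 7.92
ee_pos: [0.5028, 0.1747, 0.2133]
eef_rot: [[-0.964, -0.266, -0.0], [-0.266, 0.964, -0.0], [0.0, 0.0, -1.0]]
force: [-0.8, -0.8, -0.8]
grip_width: 0.0853
finger_force: 0.0
```

servo_tool(commands="0 0 0 0 0 0;0 0 0 0 0 0;0 0 0 0 0 0;0 0 0 0 0 0;0 0 0 0 0 0", fingers=-1)

```text
time: 8.55
ee_pos: [0.5034, 0.1746, 0.2148]
eef_rot: [[-0.964, -0.266, 0.001], [-0.266, 0.964, -0.0], [-0.001, -0.0, -1.0]]
force: [-4.6, -4.3, 21.1]
grip_width: 0.0309
finger_force: 58.4
```

servo_tool(commands="0 0 0 0 0 0;0 0 0 0 0 0;0 0 0 0 0 0")

```text
time: 8.93
ee_pos: [0.5033, 0.1746, 0.2148]
eef_rot: [[-0.964, -0.266, 0.001], [-0.266, 0.964, -0.0], [-0.001, -0.0, -1.0]]
force: [-4.5, -3.9, 20.3]
grip_width: 0.0311
finger_force: 58.4
```

The grip holds 58 N, but the width is 31 mm (36 expected) and there is a 20 N upward reaction. I'll look before lifting.

```bash
python3 ov.py
```

```text
(no output)
```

View pics/ov.png

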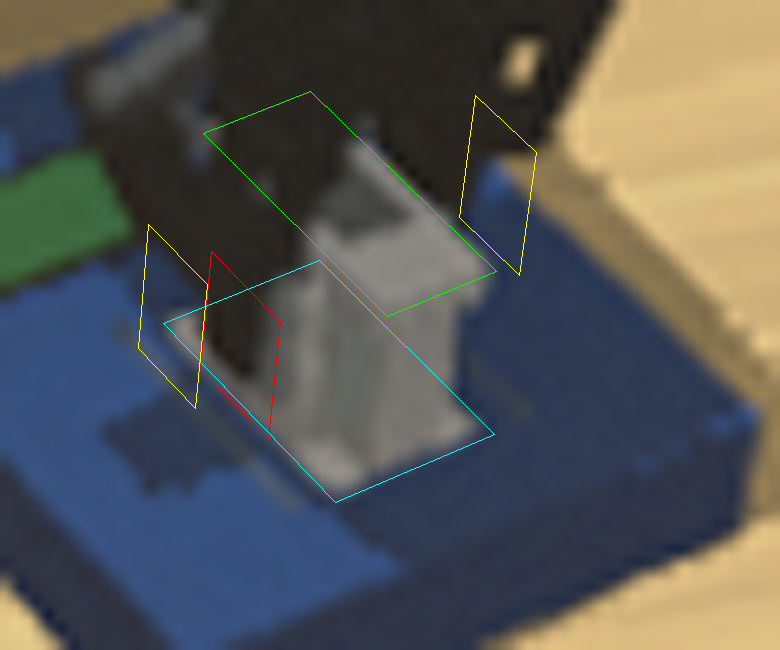

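The fingers are on the catch plates (near pad at (235,330)) and the carrier is upright. I'll lift slowly and watch the force.

servo_tool(commands="0 0 -0.05 0 0 0;0 0 -0.05 0 0 0;0 0 0 0 0 0")

```text
time: 9.35
ee_pos: [0.5029, 0.1748, 0.216]
eef_rot: [[-0.964, -0.266, -0.0], [-0.266, 0.964, -0.0], [0.0, 0.0, -1.0]]
force: [-0.7, -0.8, -2.1]
grip_width: 0.0302
finger_force: 59.4
```

servo_tool(commands="0 0 -0.1 0 0 0;0 0 -0.1 0 0 0;0 0 0 0 0 0")

```text
time: 9.72
ee_pos: [0.5031, 0.1748, 0.2226]
eef_rot: [[-0.964, -0.266, 0.0], [-0.266, 0.964, 0.0], [-0.0, 0.0, -1.0]]
force: [-0.2, 0.3, -2.4]
grip_width: 0.0296
finger_force: 59.5
```

It came free: the force is just the carrier's weight, -2.4 N. I'll lift it about 105 mm.

servo_tool(commands="0 0 -0.2 0 0 0;0 0 -0.3 0 0 0;0 0 -0.3 0 0 0;0 0 -0.3 0 0 0;0 0 -0.3 0 0 0")

```text
time: 10.35
ee_pos: [0.503, 0.1747, 0.2651]
eef_rot: [[-0.964, -0.266, 0.0], [-0.266, 0.964, 0.0], [-0.0, -0.0, -1.0]]
force: [0.5, 0.6, -2.0]
grip_width: 0.0302
finger_force: 59.6
```

servo_tool(commands="0 0 -0.5 0 0 0;0 0 -0.5 0 0 0;0 0 -0.5 0 0 0;0 0 -0.4 0 0 0;0 0 -0.2 0 0 0")

```text
time: 10.98
ee_pos: [0.5031, 0.1748, 0.3283]
eef_rot: [[-0.964, -0.266, 0.001], [-0.266, 0.964, 0.0], [-0.001, 0.0, -1.0]]
force: [0.1, -0.5, -2.8]
grip_width: 0.0302
finger_force: 59.6
```

servo_tool(commands="0 0 0 0 0 0;0 0 0 0 0 0;0 0 0 0 0 0;0 0 0 0 0 0")

```text
time: 11.48
ee_pos: [0.5029, 0.1747, 0.3269]
eef_rot: [[-0.964, -0.266, -0.001], [-0.266, 0.964, -0.0], [0.001, -0.0, -1.0]]
force: [-0.1, -0.6, -2.3]
grip_width: 0.03
finger_force: 59.6
```

```bash
python3 look.py pics/l4.png
```

```text
scene tip pix [[233.0, 222.0]] cap [[226.0, 300.0]]
top tip pix [[173.0, 206.0]] cap [[182.0, 207.0]]
[0.5029 0.1747 0.3269] [-0.08892439 -0.63888192 -2.32286546] 11.475
```

View pics/l4.png

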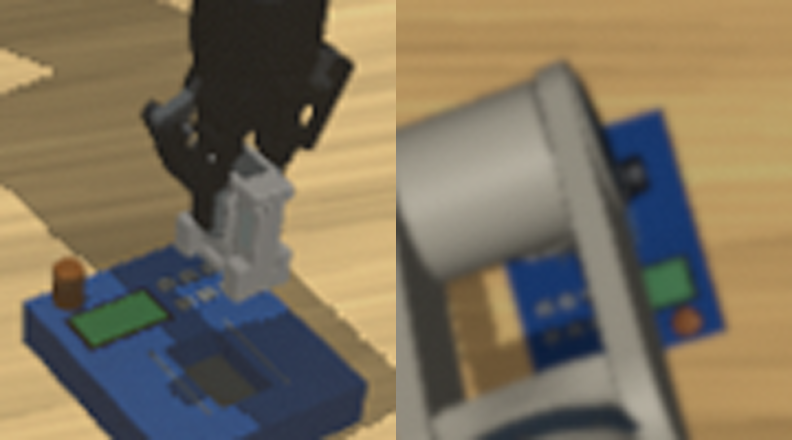

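The carrier at (235,230) hangs upright from the catches above the empty bay at (220,375). The vial hasn't moved, and the underside is about 8 cm above the photometer's top.

```bash
python3 -c "
from bench import arm
print(arm.hand_in())"
```

```text
the job is handed in; nothing more can be done
None
```

The job is handed in, with no verdict shown: the cap was pressed to its stop (33 N), then the carrier was unlatched, lifted straight out and is held still and upright by its catches about 8 cm above the photometer, and nothing else was touched.

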